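# Clip the lockout snap hook to the pump controller

## Robot

A 6-joint arm with a two-finger parallel gripper is mounted at the origin on the work surface. World frame = base frame: x ahead of the robot, y to its left, z up, the work surface at z = 0. Lengths are in mm, angles in rad, forces in N, time in s.
With the tool pointing down it reaches from about 400 to 925 mm from the base axis. Payload 12.5 kg.
Tool frame: the origin (TCP) lies midway between the tips of the shut fingers; the grasp point (between the pads) lies 19 mm behind it; y points along the fingers, x is the direction in which the jaws open and shut, and the axes are right-handed (so a half turn about y gives the same grasp; the last joint's range is limited). The gripper opens to 95 mm and grips with 3 to 60 N. Pads are 20 mm wide; open, the fingers measure 119 mm over their backs; the gripper's body (75 mm by 180 mm) begins 59 mm behind the grasp point.
Start: joints at [1.172, 0.491, 1.559, -0, 1.092, -0.106], TCP at [180.379, 598.423, 214.661] pointing down, gripper open.
Joint ranges: [-3.1, 3.1], [-0.84, 2.19], [0.05, 2.79], [-1.13, 4.28], [0.06, 2.93], [-2.69, 2.69]. Speed limits (rad/s): [2.22, 2.22, 2.79, 3.14, 3.14, 3.14].

## Interface

Orientations are given as [roll, pitch, yaw] about the fixed x, y, z axes, in that order (R = Rz(yaw) Ry(pitch) Rx(roll)).
In Python, from cell import env, vision, job gives the robot as it stands.
- The arm moves only by the shell command python3 -m crank 'ROWS' [OPENING]. ROWS is JSON, a list of rows, each a list of 6 numbers: the shift along the tool's x, y, z in mm, then the turn, a rotation vector about the tool's x, y, z in degrees. In form: [[x, y, z, rx, ry, rz], ...]. A call has 1 to 5 rows; each row is the pose to reach, as a shift and turn from the pose measured when the call began, along the tool's axes at that moment; what a row does not reach only later rows make up. A row lasts 1/10 s, in which the tool goes at most 50 mm and 8.59 degrees, less where a joint would pass 70% of its speed; a pose out of reach is approached as far as the arm can. A call with a gripper value outside its range is refused whole. OPENING is the opening, from 0 (shut) to 1 (fully open), set as the call begins (- or left out, the last holds). The fingers move at their own pace and stop on an object; the grip force is fixed at half the most. Time passes only in rows, so rows that repeat a pose let the fingers close. It gives the time, the measured TCP pose, the force and the opening at its end, in the units of the state.
- env.state(): the state, without advancing time (a new reading comes with each control period).
- vision.read_camera(name): name is "scene" or "top" or "wrist"; returns (picture, depth): 400x640x3 uint8, blue, green, red; 400x640 float32, mm along the optical axis (not along the pixel's ray), 0 where there is no reading.
- vision.calibration(name): a dict with "vertical_fov" (degrees; the focal length in pixels is half the picture's height over the tangent of half this angle, whatever the lens; pixels are square), "cx", "cy" (the principal point, pixels), "pose" (4x4, takes a point from camera to world coordinates). Camera axes: x right, y down, z forward; pixel columns grow to the right and rows downward; lengths in mm; the calibration is good to about 2 mm. The wrist camera is an equidistant fisheye: a pixel r from the principal point sees the ray r / f radians off the axis. A picture is of the moment at which its call begins: read the wrist's pose just before it. calibration takes no time and is no camera call; for the wrist camera it gives the pose at the moment of the call.
- job.job_done(): hands the job in, once; it reports no verdict.
The state is a dict: "t": time; "joints": joint angles; "qvel": joint speeds; "tau": joint torques, N m; "eef_pos": TCP position; "tcp_rot": TCP orientation; "ft_force": force on the tool from outside, world axes, zero at the start; "moment": the same for the moment, N m; "opening": opening from 0.0 (shut) to 1.0 (fully open).
Only numpy, scipy, OpenCV 4.12 (cv2) and the standard library are available. Lean on these libraries where they do the work, as an engineer would, in place of code of your own. Each camera call takes 0.05 s, during which the arm holds its last target.

## Task

The pump controller is down for service, so it needs its lockout clip: take the snap hook with the sprung gate out of its parking stand and push it down over the top bar of the tall eye on the controller's lid until the gate snaps shut behind the bar, then let go so that it stays hanging there. Leave the open hook without a gate in its stand, and do not use the small low eye.

Things in the scene. Friction and masses are not known exactly. Their poses are not given: they have to be found in the camera images.
- snap_mid (a point): Centre of the black grip, 40 (x) x 18 (y) x 36 mm (z), of the loose steel snap hook (0.25 kg) standing mouth down in one of two grey stands (cheeks 32 mm high); pinch across y. x across its flat plane (-x, the gate's hinge, starts towards the robot), y its 12 mm thickness, z up. Below: crown underside 30 mm, gate line 76, feet 86 mm. Two 10 mm legs, inner faces at x = -19, +19 mm.
- gate (a joint): Angle of the hook's sprung gate, a 7 mm rod across the mouth, hinged at x = -20 mm, free end at x = +17.5: 0 shut, to 1.38 rad swung up inside; spring 1 to 7 N. A bar pushed in along y (within 15 deg) at x = +5 mm (-4 to +13) lifts it, slips past its free end and it snaps shut beneath, by the time the bar line is 36 mm below the grip's centre (crown stops it at 34).
- eye_top (a point): Middle of the top bar's centre line of the tall eye: a fixed upright loop of 8 mm steel rod, 64 mm wide, on the lid of the pump controller (fixed blue box, aluminium lid, 260 x 220 x 80 mm). The bar runs along y, straight for 22 mm, then bends down; z up. It is 76 mm above the lid; the opening is 48 wide, 67 mm high. The eye 31 mm high on the same lid is not used.
- open_mid (a point): Centre of the grip of the other loose hook: same grip, size and axes, but an open hook with no gate and one short leg. It stands in the other stand and stays there.

How it is judged:
By the outcome, as a careful person would: the job done as asked, in the order asked, and still so for the second after the job is handed in, with the robot touching nothing.
It also fails if it takes over 37 s, if anything falls off the work surface, if the arm or the gripper's body presses on something with over 40 N, if the wrist force passes 120 N, or if a joint passes its speed limit or range.

## Working session

There is one attempt and no reset: what is moved stays moved. The work goes in short steps, Python scripts to look and compute and a shell command to move; the robot and the scene stay as the last step left them, time stands still between calls to the robot, and variables do not carry over. Pictures are saved under pics/ and viewed, and the job is handed in when it is done.

```bash
mkdir -p pics; ls; python3 - <<'E'
from cell import env, vision, job
import cv2, numpy as np
np.set_printoptions(precision=3,suppress=True)
print(env.state())
for n in ("scene","top","wrist"):
    c=vision.calibration(n); print(n,c)
    p,d=vision.read_camera(n); cv2.imwrite(f"pics/{n}0.png",p); np.save(f"pics/{n}0d.npy",d)
E
```

```text
pics
{'t': 0.0, 'joints': array([ 1.172,  0.492,  1.559, -0.   ,  1.092, -0.106]), 'qvel': array([ 0.001,  0.001,  0.001,  0.   ,  0.001, -0.001]), 'tau': array([  0.001, -61.263, -25.819,   0.069,   0.048,  -0.   ]), 'eef_pos': array([180.274, 598.178, 214.055]), 'tcp_rot': array([-1.571,  0.001,  1.278]), 'ft_force': array([0.564, 0.072, 0.473]), 'moment': array([-0.001, -0.006,  0.005]), 'opening': 0.9970413585748308}
scene {'vertical_fov': 44.17674494357827, 'cx': 320.3071262307434, 'cy': 202.74219708774072, 'pose': array([[   0.464,    0.637,   -0.616, 1228.915],
       [   0.886,   -0.324,    0.333, -349.182],
       [   0.013,   -0.7  ,   -0.714,  975.494],
       [   0.   ,    0.   ,    0.   ,    1.   ]])}
top {'vertical_fov': 56.38168559947867, 'cx': 313.8595112530003, 'cy': 199.43726256039002, 'pose': array([[ -0.017,  -0.985,   0.174, 354.71 ],
       [ -0.999,   0.012,  -0.033,  47.31 ],
       [  0.031,  -0.175,  -0.984, 927.033],
       [  0.   ,   0.   ,   0.   ,   1.   ]])}
wrist {'vertical_fov': 65.70646984690485, 'cx': 323.42866823657243, 'cy': 197.11801308335293, 'pose': array([[  0.287,   0.914,   0.285,  99.897],
       [  0.958,  -0.274,  -0.087, 621.952],
       [ -0.001,   0.298,  -0.955, 385.16 ],
       [  0.   ,   0.   ,   0.   ,   1.   ]])}
```

View pics/scene0.png

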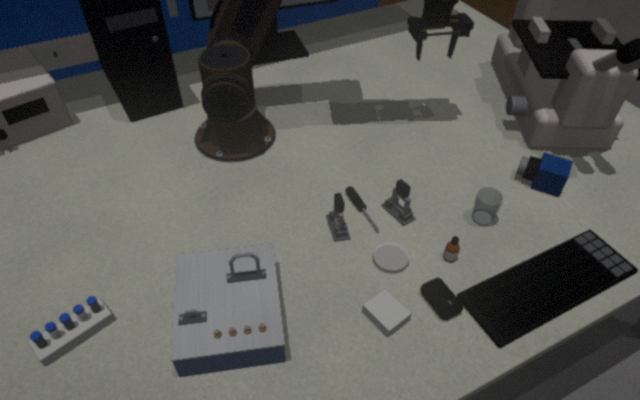

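View pics/top0.png

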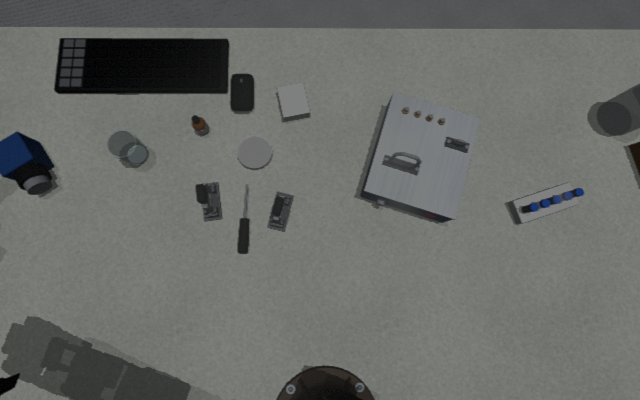

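View pics/wrist0.png

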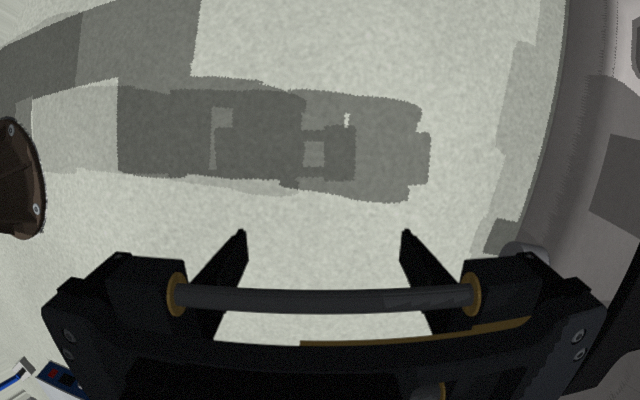

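The top and scene views show both hooks: top (210,200) and (281,210), scene (398,200) and (338,215). The controller with the tall eye is at top (403,160) and scene (245,262). Next I'll zoom in to tell the two hooks apart.

```bash
cat > h.py <<'E'
from cell import env, vision, job
import cv2, numpy as np
from scipy.spatial.transform import Rotation as R
np.set_printoptions(precision=2,suppress=True)
def ray(n,u,v,c=None):
    c=c or vision.calibration(n); f=200/np.tan(np.radians(c["vertical_fov"])/2)
    x=(u-c["cx"])/f; y=(v-c["cy"])/f
    if n=="wrist":
        th=np.hypot(x,y); s=np.sin(th)/th if th>1e-9 else 1; d=np.array([x*s,y*s,np.cos(th)])
    else: d=np.array([x,y,1.]); d/=np.linalg.norm(d)
    P=c["pose"]; return P[:3,3],P[:3,:3]@d
def plane(n,u,v,z,c=None):
    o,d=ray(n,u,v,c); return o+d*(z-o[2])/d[2]
def tri(rays):
    A=np.zeros((3,3));b=np.zeros(3)
    for o,d in rays: M=np.eye(3)-np.outer(d,d);A+=M;b+=M@o
    p=np.linalg.solve(A,b); return p,[np.linalg.norm((np.eye(3)-np.outer(d,d))@(p-o)) for o,d in rays]
def proj(n,p,c=None):
    c=c or vision.calibration(n); f=200/np.tan(np.radians(c["vertical_fov"])/2)
    q=np.linalg.inv(c["pose"])@np.append(p,1)
    if n=="wrist":
        r=np.hypot(q[0],q[1]);th=np.arctan2(r,q[2]);return c["cx"]+f*th*q[0]/r,c["cy"]+f*th*q[1]/r
    return c["cx"]+f*q[0]/q[2],c["cy"]+f*q[1]/q[2]
def shot(n,name):
    c=vision.calibration(n); p,d=vision.read_camera(n); cv2.imwrite(f"pics/{name}.png",p)
    np.save(f"pics/{name}_d.npy",d); np.save(f"pics/{name}_c.npy",c,allow_pickle=True); return p,d,c
def crop(img,x0,y0,w,h,s,out):
    p=cv2.imread(img)[y0:y0+h,x0:x0+w]; p=cv2.resize(p,None,fx=s,fy=s,interpolation=cv2.INTER_CUBIC)
    p=cv2.convertScaleAbs(p,alpha=1.6,beta=10)
    cv2.imwrite(out,p)
E
python3 - <<'E'
from h import *
crop("pics/scene0.png",315,165,110,85,7,"pics/s1.png")
crop("pics/top0.png",185,165,120,80,6,"pics/t1.png")
crop("pics/top0.png",355,85,130,140,4,"pics/t2.png")
crop("pics/scene0.png",165,235,130,140,4,"pics/s2.png")
E
```

```text
(no output)
```

View pics/s1.png

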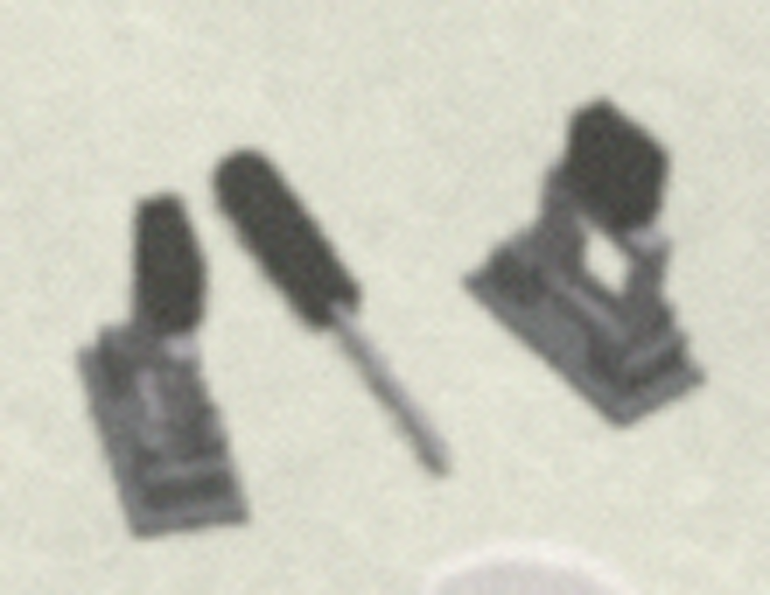

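View pics/t1.png

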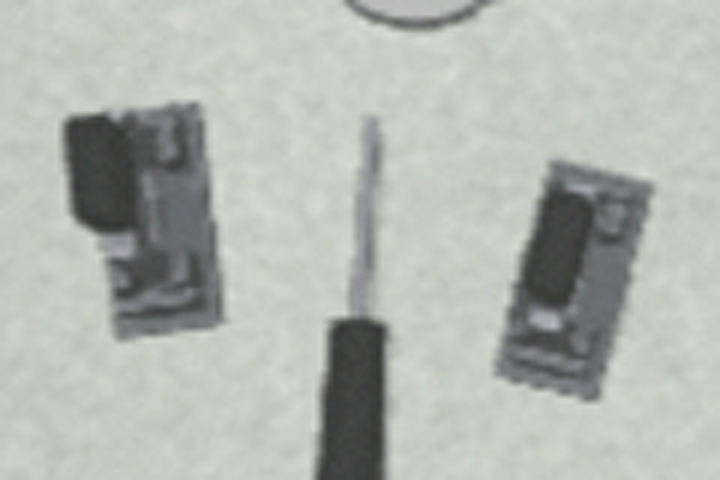

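View pics/t2.png

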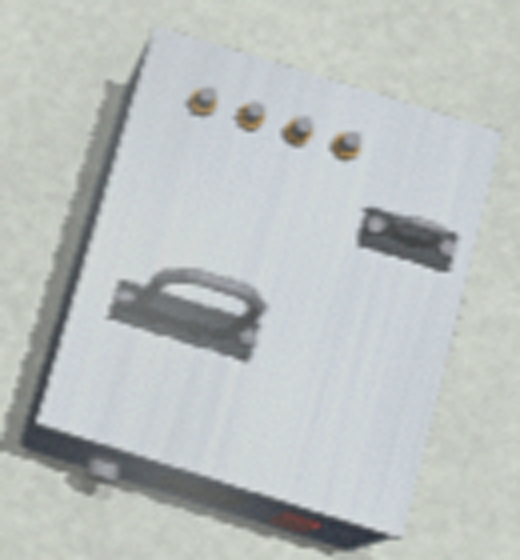

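View pics/s2.png

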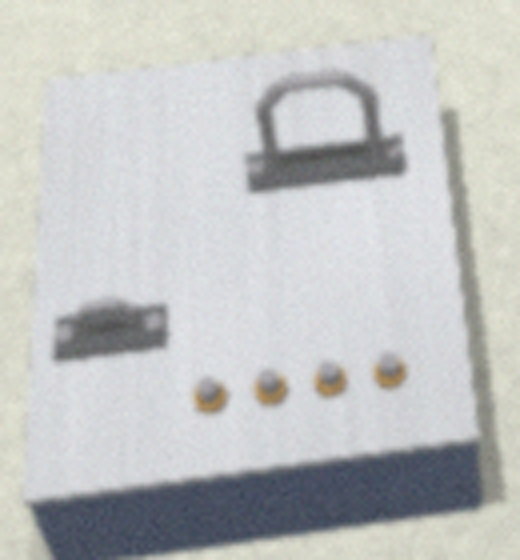

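The crops don't settle which hook has the gate. I'll triangulate the grips and the eye now, then check the hooks up close with the wrist camera.

```bash
python3 - <<'E'
from h import *
def blobs(img,roi,thr):
    g=cv2.cvtColor(cv2.imread(img),cv2.COLOR_BGR2GRAY);x0,y0,x1,y1=roi
    m=np.zeros_like(g);m[y0:y1,x0:x1]=(g[y0:y1,x0:x1]<thr)*255
    n,l,s,c=cv2.connectedComponentsWithStats(m)
    for i in range(1,n):
        if s[i][4]>20: 
            r=cv2.minAreaRect(np.argwhere(l==i)[:,::-1].astype(np.float32));print(img,s[i],c[i],r)
blobs("pics/scene0.png",(325,170,420,250),45)
blobs("pics/top0.png",(190,175,300,240),45)
E
```

```text
pics/scene0.png [396 181  13  17 133] [402.2  189.11] ((402.2376403808594, 189.11474609375), (14.596205711364746, 11.139209747314453), 39.80556869506836)
pics/scene0.png [348 189  16  21 112] [355.18 198.89] ((355.076904296875, 198.61537170410156), (22.742706298828125, 6.656401634216309), 56.30992889404297)
pics/scene0.png [335 195   8  17  80] [338.52 203.62] ((338.4038391113281, 203.01925659179688), (16.669872283935547, 6.6679487228393555), 78.69007110595703)
pics/top0.png [196 184  20  20 218] [203.08 193.17] ((205.5, 193.5), (19.0, 19.0), 90.0)
pics/top0.png [272 196  12  20 158] [277.65 206.1 ] ((277.8000183105469, 206.1000213623047), (8.538147926330566, 18.657434463500977), 18.43494987487793)
pics/top0.png [205 207   8   8  33] [208.82 209.85] ((208.2000274658203, 209.90003967285156), (4.4721360206604, 9.391485214233398), 63.43495178222656)
pics/top0.png [239 218  10  22 198] [243.79 229.32] ((243.5, 228.5), (21.0, 9.0), 90.0)
```

```bash
python3 - <<'E'
from h import *
for a,b in (((402.2,189.1),(201.7,193.7)),((338.4,203.3),(278.2,206.3))):
    print(tri([ray("scene",*a),ray("top",*b)]))
# eye bar: scene zoom apex, top zoom
a=(165+318/4,235+75/4); b=(355+208/4,85+280/4)
print("eye",tri([ray("scene",*a),ray("top",*b)]))
# lid corners top view z=80
for u,v in ((150,30),(500,130),(400,538),(38,425)): print(plane("top",355+u/4,85+v/4,80))
for u,v in ((45,78),(432,38),(478,443),(28,500)): print("s",plane("scene",165+u/4,235+v/4,80))
c=vision.calibration("top")
# footprint of stand bases
for u,v in ((65,120),(200,103),(222,322),(118,338)): print("standA",plane("top",185+u/6,165+v/6,5))
for u,v in ((552,160),(655,185),(600,400),(497,373)): print("standB",plane("top",185+u/6,165+v/6,5))
# relation of wrist camera to tcp
s=env.state(); w=vision.calibration("wrist"); T=np.eye(4);T[:3,:3]=R.from_euler("xyz",s["tcp_rot"]).as_matrix();T[:3,3]=s["eef_pos"]
print(T); print(np.linalg.inv(T)@w["pose"])
E
```

```text
(array([519.27, 273.49,  91.61]), [np.float64(1.0441990610198582), np.float64(1.0441990610197391)])
(array([488.48, 101.3 ,  91.01]), [np.float64(1.3118112291848747), np.float64(1.311811229184918)])
eye (array([ 585.62, -180.63,  159.01]), [np.float64(0.34354115592420414), np.float64(0.3435411559241322)])
[ 768.13 -178.39   80.  ]
[ 702.49 -389.53   80.  ]
[ 453.7  -306.86   80.  ]
[522.61 -99.4   80.  ]
s [ 454.4  -303.98   80.  ]
s [528.17 -94.46  80.  ]
s [ 775.8 -179.    80. ]
s [ 703.61 -384.41   80.  ]
standA [558.17 311.16   5.  ]
standA [564.86 255.46   5.  ]
standA [472.44 243.97   5.  ]
standA [466.4  286.18   5.  ]
standB [538.88 108.51   5.  ]
standB [527.74  65.52   5.  ]
standB [438.06  88.84   5.  ]
standB [449.79 131.09   5.  ]
[[  0.29  -0.    -0.96 180.31]
 [  0.96  -0.     0.29 598.22]
 [ -0.    -1.     0.   214.18]
 [  0.     0.     0.     1.  ]]
[[   1.      0.      0.     -0.63]
 [   0.     -0.3     0.95 -171.05]
 [   0.     -0.95   -0.3    83.85]
 [   0.      0.      0.      1.  ]]
```

```bash
python3 -m crank '[[-303,0,-510,0,0,0],[-303,0,-510,0,0,0],[-303,0,-510,0,0,0],[-303,20,-510,0,0,0],[-303,30,-510,0,0,0]]'; python3 - <<'E'
from h import *
def rel(p,yaw=None):
    s=env.state(); M=R.from_euler("xyz",s["tcp_rot"]).as_matrix()
    return M.T@(np.array(p)-s["eef_pos"])
print(env.state()["eef_pos"],rel((580,160,160)))
E
```

```text
t: 0.65
eef_pos: [350.1, 412.6, 208.8]
tcp_rot: [-1.571, 0.001, 1.278]
ft_force: [1.6, 0.7, -0.4]
opening: 1.0
[350.12 412.63 208.83] [-175.62   48.95 -292.94]
```

```bash
python3 -m crank '[[-175,49,-293,0,0,0],[-175,49,-293,0,0,0],[-175,49,-293,0,0,0],[-175,49,-293,0,0,0],[-175,49,-293,0,0,0]]'; python3 -m crank '[[-56,14,-93,0,0,0],[-56,14,-93,0,0,0],[-56,14,-93,0,0,0]]'; python3 - <<'E'
from h import *
shot("wrist","w1"); print(env.state()["eef_pos"],env.state()["t"])
E
```

```text
t: 1.15
eef_pos: [516.9, 229.5, 173.3]
tcp_rot: [-1.571, 0.001, 1.278]
ft_force: [0.8, 0.7, 0.4]
opening: 1.001
t: 1.45
eef_pos: [592.2, 145.3, 158.1]
tcp_rot: [-1.571, 0.001, 1.275]
ft_force: [-0.5, -0.4, 0.2]
opening: 1.003
[591.75 145.83 158.11] 1.5
```

View pics/w1.png

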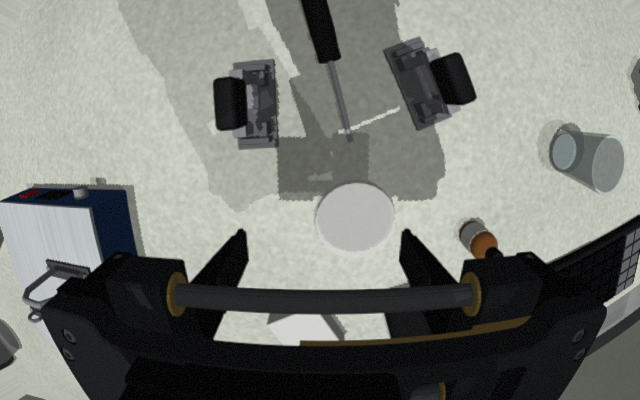

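```bash
python3 - <<'E'
from h import *
crop("pics/w1.png",205,45,85,110,5,"pics/w1b.png")
crop("pics/w1.png",375,30,110,105,5,"pics/w1a.png")
E
```

```text
(no output)
```

View pics/w1b.png

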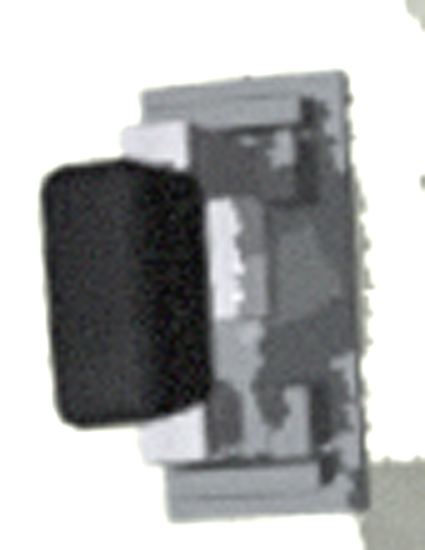

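View pics/w1a.png

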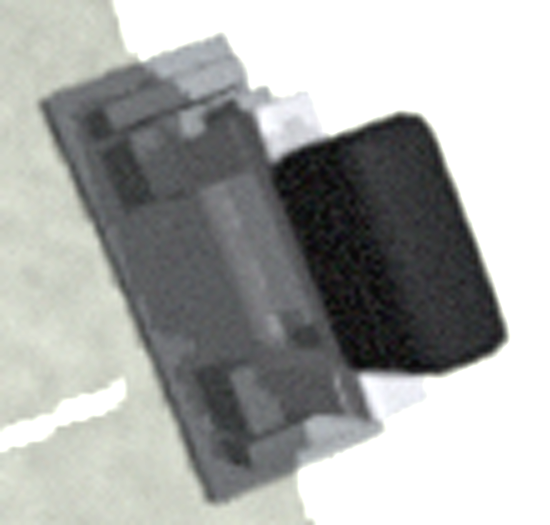

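```bash
python3 -m crank '[[-30,30,-8,0,0,0],[-60,60,-15,0,0,0],[-60,60,-15,0,0,0],[-60,60,-15,0,0,0]]'; python3 - <<'E'
from h import *
shot("wrist","w2"); print(env.state()["eef_pos"],env.state()["t"])
crop("pics/w2.png",400,0,240,200,3,"pics/w2a.png")
E
```

```text
t: 1.9
eef_pos: [588.1, 84.7, 98.2]
tcp_rot: [-1.569, 0.001, 1.274]
ft_force: [0.1, 0.4, -0.7]
opening: 1.0
[588.61  85.18  98.95] 1.95
```

View pics/w2.png

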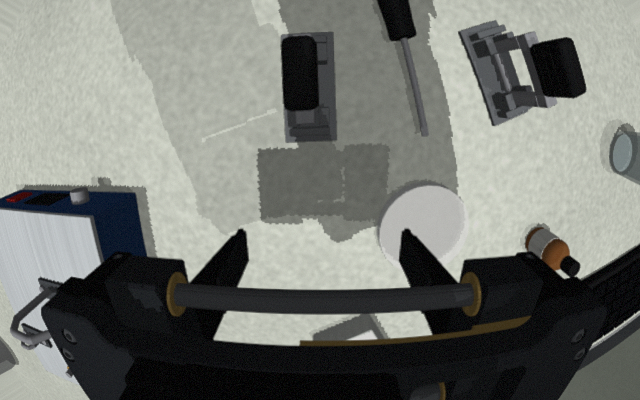

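View pics/w2a.png

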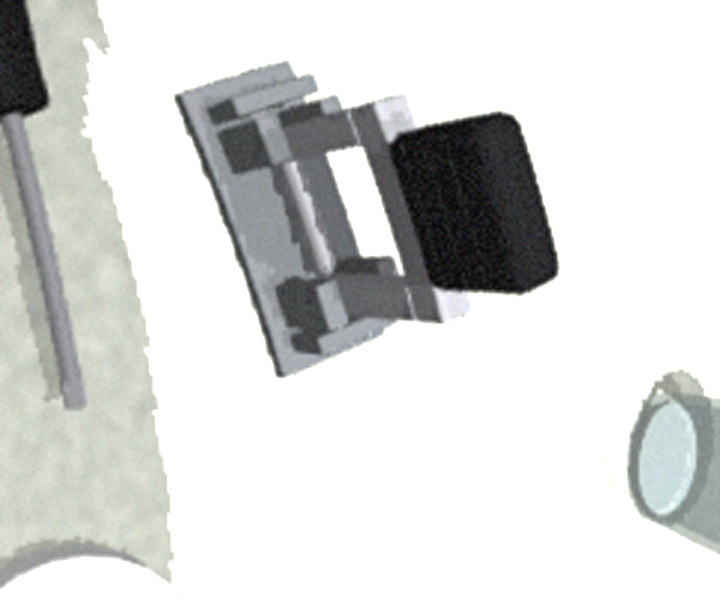

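The rod across the mouth between the legs is clear at w2 (495,55)–(508,90), so hook A, at about (519,273), is the snap hook. Now I'll measure A across all the views.

```bash
python3 - <<'E'
from h import *
def grip(img,x,y,r,thr=40):
    g=cv2.cvtColor(cv2.imread(img),cv2.COLOR_BGR2GRAY)
    g=g.astype(int); m=((g<thr)*255).astype(np.uint8)
    k=np.zeros_like(m); k[max(0,y-r):y+r,x-r:x+r]=m[max(0,y-r):y+r,x-r:x+r]
    k=cv2.morphologyEx(k,cv2.MORPH_OPEN,np.ones((3,3)))
    k=cv2.morphologyEx(k,cv2.MORPH_CLOSE,np.ones((5,5)))
    n,l,s,c=cv2.connectedComponentsWithStats(k)
    i=1+np.argmax(s[1:,4]); rc=cv2.minAreaRect(np.argwhere(l==i)[:,::-1].astype(np.float32))
    M=cv2.moments((l==i).astype(np.uint8),True)
    return c[i],s[i],rc
c1=np.load("pics/w1_c.npy",allow_pickle=True).item();c2=np.load("pics/w2_c.npy",allow_pickle=True).item()
V={}
V["w1"]=grip("pics/w1.png",453,78,32); V["w2"]=grip("pics/w2.png",557,67,40)
V["w1B"]=grip("pics/w1.png",229,104,30)
V["s"]=grip("pics/scene0.png",403,189,13,45)
for k in V: print(k,V[k])
r1=ray("wrist",*V["w1"][0],c1);r2=ray("wrist",*V["w2"][0],c2);rs=ray("scene",*V["s"][0]);rt=ray("top",201.7,193.7)
print(tri([r1,r2]));print(tri([r1,r2,rs]));print(tri([rs,rt]))
# leg/crown corners in w2: stand base edge
off=lambda u,v:(400+u/3,v/3)
a,b=[plane("wrist",*off(*q),c2,) if 0 else plane("wrist",*off(*q),2,c2) for q in ((178,95),(278,375))]
print("stand edge",a,b,np.degrees(np.arctan2(*(b-a)[1::-1])))
a,b=[plane("wrist",375+u/5,30+v/5,2,c1) for u,v in((42,102),(210,503))]
print("stand edge w1",a,b,np.degrees(np.arctan2(*(b-a)[1::-1])))
# gate rod ends tri
E
```

```text
w1 (array([451.84,  79.83]), array([ 429,   54,   46,   51, 1621], dtype=int32), ((449.3999938964844, 81.20001220703125), (50.596439361572266, 39.84469223022461), 71.56504821777344))
w2 (array([557.72,  67.93]), array([ 529,   38,   56,   59, 2451], dtype=int32), ((557.4811401367188, 69.4339599609375), (61.26280212402344, 44.367454528808594), 74.05460357666016))
w1B (array([230.04, 102.83]), array([ 214,   77,   34,   53, 1557], dtype=int32), ((230.20164489746094, 102.83148956298828), (51.8230094909668, 31.745534896850586), 86.98721313476562))
s (array([402.34, 189.21]), array([397, 183,  12,  14, 128], dtype=int32), ((402.5, 189.5), (13.0, 11.0), 90.0))
(array([518.55, 272.4 ,  94.07]), [np.float64(0.33964470779062655), np.float64(0.3396447077908183)])
(array([518.87, 274.85,  90.73]), [np.float64(0.9227744903526935), np.float64(0.7016325808787018), np.float64(0.5799596837634418)])
(array([519.41, 273.73,  91.18]), [np.float64(1.174873768750064), np.float64(1.1748737687501452)])
stand edge [473.47 246.96   2.  ] [565.48 258.64   2.  ] 7.236466874031997
stand edge w1 [474.03 245.84   2.  ] [566.66 258.2    2.  ] 7.5949435892729875
```

```bash
python3 -m crank '[[5,-50,4,0,-5,0],[42,-61,30,0,-12,0],[80,-61,60,0,-20,0],[120,-61,91,0,-24.4,0],[160,-61,122,0,-24.4,0]]'; python3 -m crank '[[0,0,0,0,0,0]]'; cat >> h.py <<'E'
def rel(p,yaw):
    s=env.state(); M=R.from_euler("xyz",s["tcp_rot"]).as_matrix()
    y=np.radians(yaw); T=np.c_[[np.cos(y),np.sin(y),0],[0,0,-1.],[-np.sin(y),np.cos(y),0]]
    return M.T@(np.array(p)-s["eef_pos"]), np.degrees(R.from_matrix(M.T@T).as_rotvec())
E
python3 - <<'E'
from h import *
shot("wrist","w3"); s=env.state();print(s["eef_pos"],s["tcp_rot"],s["t"]); print(rel((518.8,273.7,160),97.4))
E
```

```text
t: 2.45
eef_pos: [517.8, 276.0, 161.7]
tcp_rot: [-1.573, -0.0, 1.705]
ft_force: [1.2, -0.2, -0.3]
opening: 1.001
t: 2.55
eef_pos: [515.1, 281.9, 163.2]
tcp_rot: [-1.575, -0.002, 1.711]
ft_force: [-0.3, -1.3, 0.6]
opening: 1.003
[516.05 280.28 163.46] [-1.58 -0.    1.71] 2.6
(array([-6.9 ,  3.46, -1.78]), array([0.28, 0.65, 0.07]))
```

View pics/w3.png

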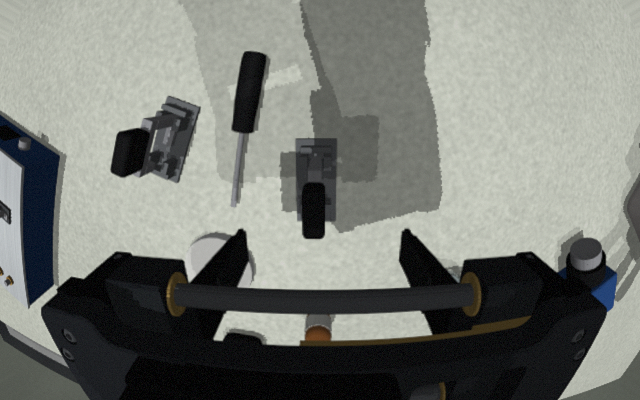

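```bash
python3 - <<'E'
from h import *
c1,c2,c3=[np.load(f"pics/w{i}_c.npy",allow_pickle=True).item() for i in (1,2,3)]
g=cv2.cvtColor(cv2.imread("pics/w3.png"),cv2.COLOR_BGR2GRAY)
k=np.zeros_like(g);k[170:245,295:335]=(g[170:245,295:335]<35)*255
k=cv2.morphologyEx(k,cv2.MORPH_OPEN,np.ones((3,3)))
n,l,s,c=cv2.connectedComponentsWithStats(k);i=1+np.argmax(s[1:,4]);print(c[i],s[i])
rs=[ray("wrist",451.84,79.83,c1),ray("wrist",557.72,67.93,c2),ray("wrist",*c[i],c3)]
print(tri(rs)); print(tri([rs[1],rs[2]]))
rc=cv2.minAreaRect(np.argwhere(l==i)[:,::-1].astype(np.float32));b=cv2.boxPoints(rc);print(rc)
# left & right edge lines per row, on plane z
for z in (110,):
  for side in (0,-1):
    P=np.array([plane("wrist",np.where(l[v]==i)[0][side],v,z,c3)[:2] for v in range(s[i][1]+8,s[i][1]+s[i][3]-10)])
    d=cv2.fitLine(P.astype(np.float32),cv2.DIST_HUBER,0,.01,.01).ravel();print(side,np.degrees(np.arctan2(d[1],d[0])),d[2:])
crop("pics/w3.png",270,120,100,130,5,"pics/w3a.png")
E
```

```text
[313.16 209.43] [ 301  183   25   55 1209]
(array([518.53, 272.97,  93.24]), [np.float64(0.4332494099474127), np.float64(0.32624348759160127), np.float64(0.12557121496307558)])
(array([518.28, 273.  ,  93.48]), [np.float64(0.040341148387895744), np.float64(0.040341148387975416)])
((313.0, 210.0), (54.0, 24.0), 90.0)
0 6.8807178 [508.1  263.56]
-1 7.862307 [505.72 280.27]
```

View pics/w3a.png

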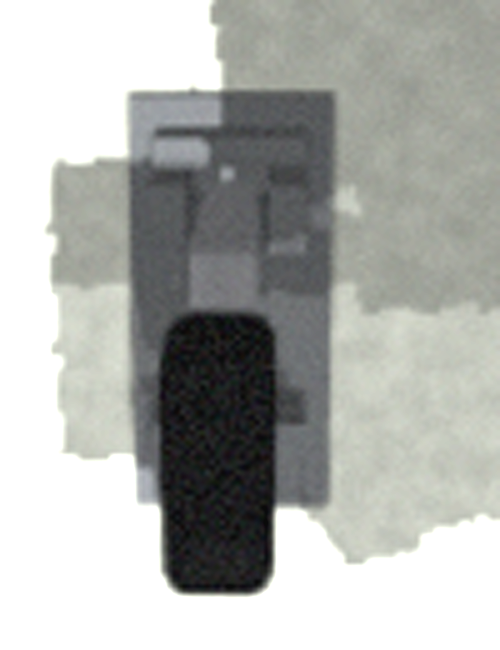

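Grip A is at about (518.5, 273, 92.5) with a yaw of 7.4°. The grip is 17 mm wide against the stated 18, and the height matches 86 mm plus the stand floor. I'll align above it and descend.

```bash
python3 - <<'E'
from h import *
print(rel((518.5,273,77.5),97.4))
E
python3 -m crank '[[-7,10,-3,0.3,0.6,0],[-7,25,-3,0.3,0.6,0],[-7,45,-3,0.3,0.6,0],[-7,45,-3,0.3,0.6,0]]';python3 - <<'E'
from h import *
print(env.state()["eef_pos"],rel((518.5,273,77.5),97.4))
E
```

```text
(array([-7.65, 85.96, -0.98]), array([0.28, 0.65, 0.07]))
t: 3.0
eef_pos: [519.9, 272.3, 116.3]
tcp_rot: [-1.567, -0.0, 1.699]
ft_force: [-0.2, -0.6, 0.8]
opening: 0.998
[519.86 272.27 116.33] (array([ 0.88, 38.84,  1.1 ]), array([-0.22, -0.06,  0.02]))
```

```bash
python3 -m crank '[[0.5,20,1,-0.2,0,0],[0.5,38.5,1,-0.2,0,0],[0.5,38.5,1,-0.2,0,0],[0.5,38.5,1,-0.2,0,0]]';python3 -m crank '[[0,0,0,0,0,0],[0,0,0,0,0,0],[0,0,0,0,0,0],[0,0,0,0,0,0],[0,0,0,0,0,0]]' 0.0; python3 - <<'E'
from h import *
s=env.state();print(s);print(rel((518.5,273,77.5),97.4))
E
```

```text
t: 3.4
eef_pos: [519.3, 272.2, 78.6]
tcp_rot: [-1.571, -0.0, 1.698]
ft_force: [0.2, -0.4, 0.6]
opening: 0.997
t: 3.9
eef_pos: [519.3, 272.3, 78.8]
tcp_rot: [-1.571, -0.0, 1.698]
ft_force: [-0.1, 0.1, -0.3]
opening: 0.641
{'t': 3.9, 'joints': array([ 0.37,  0.6 ,  1.79,  0.  ,  0.75, -1.33]), 'qvel': array([ 0.,  0.,  0.,  0., -0.,  0.]), 'tau': array([ -0.03, -61.39, -18.69,  -0.01,   0.09,  -0.  ]), 'eef_pos': array([519.3 , 272.26,  78.79]), 'tcp_rot': array([-1.57, -0.  ,  1.7 ]), 'ft_force': array([-0.08,  0.13, -0.34]), 'moment': array([ 0.07,  0.03, -0.06]), 'opening': 0.6410768191474144}
(array([0.84, 1.29, 0.7 ]), array([ 0.01, -0.11,  0.02]))
```

```bash
python3 -m crank '[[0,0,0,0,0,0],[0,0,0,0,0,0],[0,0,0,0,0,0],[0,0,0,0,0,0],[0,0,0,0,0,0]]' 0.0;python3 -m crank '[[0,0,0,0,0,0],[0,0,0,0,0,0],[0,0,0,0,0,0],[0,0,0,0,0,0]]' 0.0; python3 - <<'E'
from h import *
shot("wrist","w4");s=env.state();print(s)
E
```

```text
t: 4.4
eef_pos: [519.3, 272.3, 78.8]
tcp_rot: [-1.571, -0.0, 1.698]
ft_force: [-0.9, 0.3, 1.3]
opening: 0.214
t: 4.8
eef_pos: [519.3, 272.4, 78.8]
tcp_rot: [-1.571, -0.001, 1.698]
ft_force: [-0.6, 2.6, -0.3]
opening: 0.185
{'t': 4.85, 'joints': array([ 0.37,  0.6 ,  1.79,  0.  ,  0.75, -1.33]), 'qvel': array([-0.,  0.,  0., -0.,  0., -0.]), 'tau': array([ -1.29, -61.17, -18.33,  -0.42,   0.28,   0.06]), 'eef_pos': array([519.31, 272.39,  78.77]), 'tcp_rot': array([-1.57, -0.  ,  1.7 ]), 'ft_force': array([-0.72,  2.98, -0.84]), 'moment': array([0.55, 0.05, 0.08]), 'opening': 0.18636850460812462}
```

View pics/w4.png

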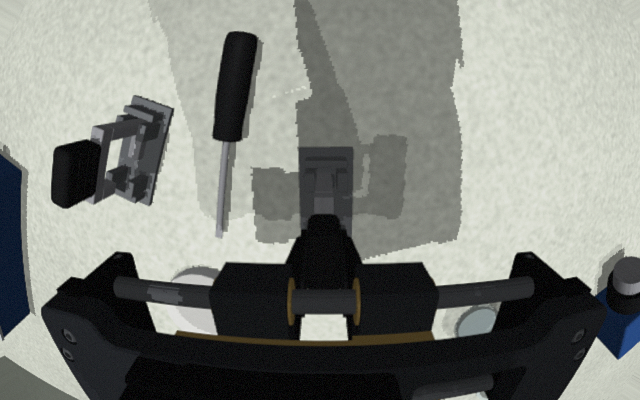

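Gripped: the opening is 17.7 mm, about the grip's 18 mm. Lifting straight up.

```bash
python3 -m crank '[[0,-15,0,0,0,0],[0,-50,0,0,0,0],[0,-95,0,0,0,0],[0,-140,0,0,0,0],[0,-188,0,0,0,0]]' 0.0;python3 - <<'E'
from h import *
s=env.state();print(s["eef_pos"],s["ft_force"],s["opening"]);print(rel((660,-130,265),73))
E
```

```text
t: 5.35
eef_pos: [518.6, 271.8, 268.0]
tcp_rot: [-1.569, 0.0, 1.698]
ft_force: [1.0, 0.6, -3.7]
opening: 0.185
[518.64 271.82 267.95] [ 0.99  0.58 -3.75] 0.18494975282822784
(array([-416.5 ,    2.91,  -89.26]), array([-0.08, 24.29, -0.03]))
```

```bash
python3 -m crank '[[-30,3,-7,0,4,0],[-70,3,-15,0,10,0],[-112,3,-24,0,16,0],[-156,3,-33,0,20,0],[-200,3,-43,0,24,0]]' 0.0;python3 - <<'E'
from h import *
s=env.state();print(s["eef_pos"],s["ft_force"],s["opening"]);print(rel((660,-130,265),73))
E
```

```text
t: 5.85
eef_pos: [586.6, 77.0, 264.7]
tcp_rot: [-1.569, 0.001, 1.276]
ft_force: [0.8, -0.1, -3.0]
opening: 0.183
[586.59  77.03 264.65] [ 0.79 -0.13 -2.99] 0.18292168565646047
(array([-176.81,   -0.38, -130.34]), array([-0.12,  0.13, -0.08]))
```

```bash
python3 -m crank '[[-36,0,-26,0,0,0],[-72,0,-52,0,0,0],[-108,0,-78,0,0,0],[-144,0,-104,0,0,0],[-177,0,-130,0,0,0]]' 0.0; python3 -m crank '[[0,0,0,0,0,0],[0,0,0,0,0,0]]' 0.0;python3 - <<'E'
from h import *
shot("wrist","w5"); shot("scene","sc5"); s=env.state();print(s["eef_pos"],s["tcp_rot"],s["t"])
crop("pics/sc5.png",150,120,200,200,4,"pics/sc5z.png")
E
```

```text
t: 6.35
eef_pos: [659.5, -132.3, 264.1]
tcp_rot: [-1.567, 0.002, 1.276]
ft_force: [0.3, -0.4, -2.8]
opening: 0.184
t: 6.55
eef_pos: [659.0, -133.3, 263.0]
tcp_rot: [-1.565, 0.002, 1.274]
ft_force: [-0.7, 0.7, -2.6]
opening: 0.191
[ 659.03 -131.52  263.77] [-1.57  0.    1.28] 6.65
```

View pics/w5.png

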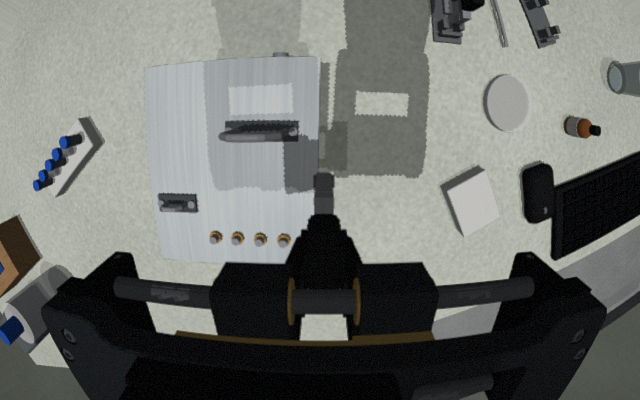

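View pics/sc5.png

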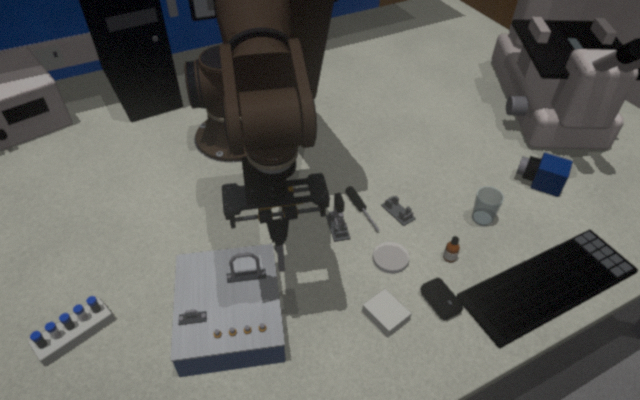

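The hook is in the gripper, with its hinge-side leg at w5 (323,190) and the eye at (260,132). Stand A is empty and B is still in its stand. Now a second wrist view.

```bash
python3 -m crank '[[-40,0,10,0,0,0],[-80,0,20,0,0,0],[-100,0,20,0,0,0],[-100,0,20,0,0,0],[-100,0,20,0,0,0]]' 0.0;python3 - <<'E'
from h import *
shot("wrist","w6"); s=env.state();print(s["eef_pos"],s["tcp_rot"],s["t"])
crop("pics/w5.png",140,40,200,230,3,"pics/w5z.png")
crop("pics/w6.png",220,40,200,230,3,"pics/w6z.png")
E
```

```text
t: 7.15
eef_pos: [610.8, -220.3, 264.3]
tcp_rot: [-1.567, 0.001, 1.276]
ft_force: [0.1, 0.5, -3.2]
opening: 0.186
[ 611.09 -219.99  264.3 ] [-1.57  0.    1.28] 7.2
```

View pics/w6.png

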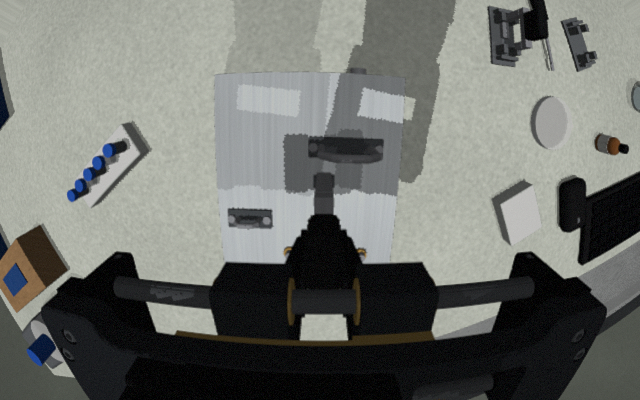

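View pics/w6z.png

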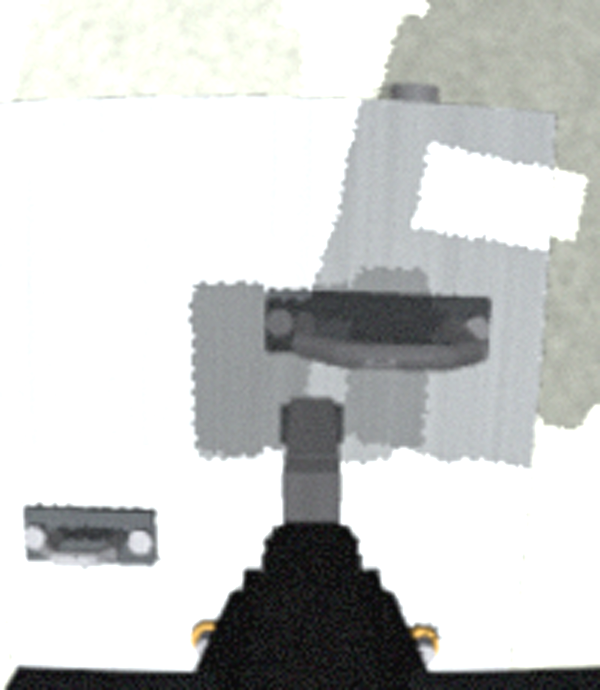

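View pics/w5z.png

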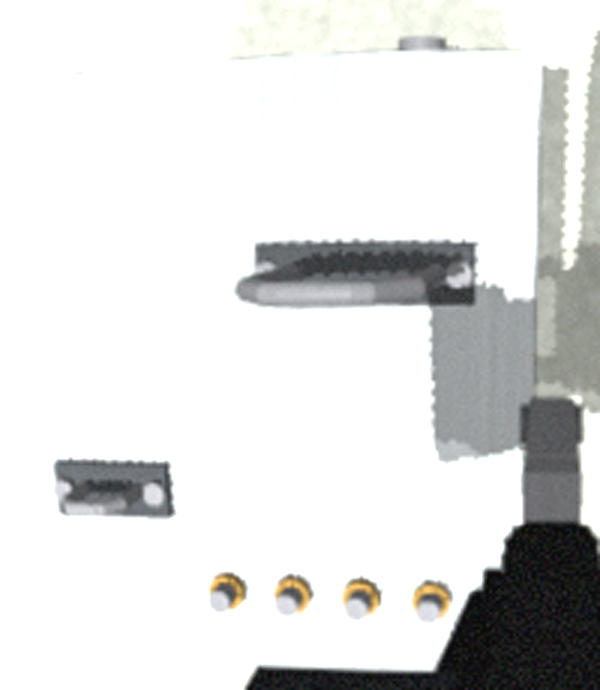

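```bash
python3 - <<'E'
from h import *
c5,c6=[np.load(f"pics/w{i}_c.npy",allow_pickle=True).item() for i in (5,6)]
o5=lambda u,v:(140+u/3,40+v/3); o6=lambda u,v:(220+u/3,40+v/3)
for nm,a,b in (("boltL",(265,270),(280,321)),("boltR",(460,275),(478,328)),("plTL",(257,243),(265,291)),("plTR",(476,243),(490,298)),("knob",(422,43),(414,92)),("smallplTL",(57,462),(27,507))):
    p,e=tri([ray("wrist",*o5(*a),c5),ray("wrist",*o6(*b),c6)]); print(nm,p,e)
    print("   z84:",plane("wrist",*o5(*a),84,c5)[:2],plane("wrist",*o6(*b),84,c6)[:2])
# bar centre line pts at z=156
for z in (156,):
  L=[plane("wrist",*o5(u,v),z,c5) for u,v in((290,291),(340,291),(400,289))]; print("w5 bar",np.array(L)[:,:2])
  L6=[plane("wrist",*o6(u,v),z,c6) for u,v in((340,357),(380,360),(430,358))]; print("w6 bar",np.array(L6)[:,:2])
# silhouette ends of the loop
print("ends: w5 left",plane("wrist",*o5(237,288),150,c5)[:2]," w6 right",plane("wrist",*o6(489,350),150,c6)[:2]," w6 left",plane("wrist",*o6(292,345),150,c6)[:2])
E
```

```text
boltL [ 572.6  -221.34   91.18] [np.float64(0.5846231101929092), np.float64(0.5846231101927756)]
   z84: [ 571.94 -223.37] [ 573.99 -222.16]
boltR [ 597.59 -150.68   88.16] [np.float64(0.44073265190337013), np.float64(0.4407326519032224)]
   z84: [ 598.19 -151.39] [ 597.98 -149.92]
plTL [ 561.13 -224.19   80.95] [np.float64(0.4930179111139804), np.float64(0.4930179111142287)]
   z84: [ 560.87 -222.94] [ 561.3 -224.2]
plTR [ 588.41 -142.1    81.75] [np.float64(0.1026432662424797), np.float64(0.10264326624234056)]
   z84: [ 588.45 -141.94] [ 587.96 -142.39]
knob [ 500.6  -142.47   38.92] [np.float64(0.5437134036805238), np.float64(0.5437134036804407)]
   z84: [ 509.18 -138.47] [ 504.49 -148.87]
smallplTL [ 615.41 -344.89   85.03] [np.float64(0.0929110035280436), np.float64(0.09291100352810638)]
   z84: [ 615.59 -345.65] [ 615.57 -345.27]
w5 bar [[ 582.36 -194.46]
 [ 587.51 -179.35]
 [ 592.81 -161.45]]
w6 bar [[ 581.13 -202.68]
 [ 585.5  -191.21]
 [ 589.23 -176.25]]
ends: w5 left [ 575.65 -212.8 ]  w6 right [ 593.19 -157.06]  w6 left [ 574.25 -216.02]
```

```bash
python3 - <<'E'
from h import *
c6=np.load("pics/w6_c.npy",allow_pickle=True).item()
X=np.array([[1,0,0,-.63],[0,-.3,.954,-171.05],[0,-.954,-.3,83.85],[0,0,0,1]])
s=env.state();T=np.eye(4);T[:3,:3]=R.from_euler("xyz",s["tcp_rot"]).as_matrix();T[:3,3]=s["eef_pos"]
X=np.linalg.inv(T)@c6["pose"]
for y,z in ((70,29.7),(72,29.7),(74,29.7),(72,27),(72,32)):
    u,v=proj("wrist",(0,y,z),dict(c6,pose=X)); u1,_=proj("wrist",(-6,y,z),dict(c6,pose=X));u2,_=proj("wrist",(6,y,z),dict(c6,pose=X)); print(y,z,(u-220)*3,(v-40)*3,(u1-220)*3,(u2-220)*3)
print(rel((585.5,-185.5,264),72.3))
E
```

```text
70 29.7 314.1170199349401 395.8614106210662 291.5356138564333 336.6940741540548
72 29.7 314.0892765638666 394.2226552213038 291.6836823921909 336.4906194991119
74 29.7 314.06195429671175 392.6093855738003 291.8295009061359 336.2902540192637
72 27 314.074175182457 404.0290787070266 291.7287353132736 336.4153985554409
72 32 314.10197985413447 385.83233251601615 291.6462116042393 336.55346789440983
(array([25.6 ,  0.41, 34.48]), array([-0.24,  0.88, -0.08]))
```

```bash
python3 - <<'E'
from h import *
print(rel((580.7,-184,264),72.3))
E
```

```text
(array([25.65,  0.43, 39.5 ]), array([-0.24,  0.88, -0.08]))
```

```bash
python3 -m crank '[[13,0,20,0,0.5,0],[25.5,0,39.5,-0.2,0.9,0],[25.5,0,39.5,-0.2,0.9,0],[25.5,0,39.5,-0.2,0.9,0],[25.5,0,39.5,-0.2,0.9,0]]' 0.0;python3 - <<'E'
from h import *
shot("wrist","w7"); shot("scene","sc7"); shot("top","tp7"); s=env.state();print(s["eef_pos"],s["tcp_rot"],s["ft_force"],s["t"]);print(rel((580.7,-184,264),72.3))
crop("pics/w7.png",220,80,200,150,4,"pics/w7z.png")
crop("pics/sc7.png",170,170,130,130,5,"pics/sc7z.png")
E
```

```text
t: 7.7
eef_pos: [581.3, -183.8, 264.5]
tcp_rot: [-1.57, 0.001, 1.262]
ft_force: [-0.2, 0.4, -2.9]
opening: 0.192
[ 580.97 -184.34  264.15] [-1.57  0.    1.26] [-0.15  0.27 -2.52] 7.85
(array([0.24, 0.15, 0.37]), array([-0.05, -0.03, -0.08]))
```

View pics/w7z.png

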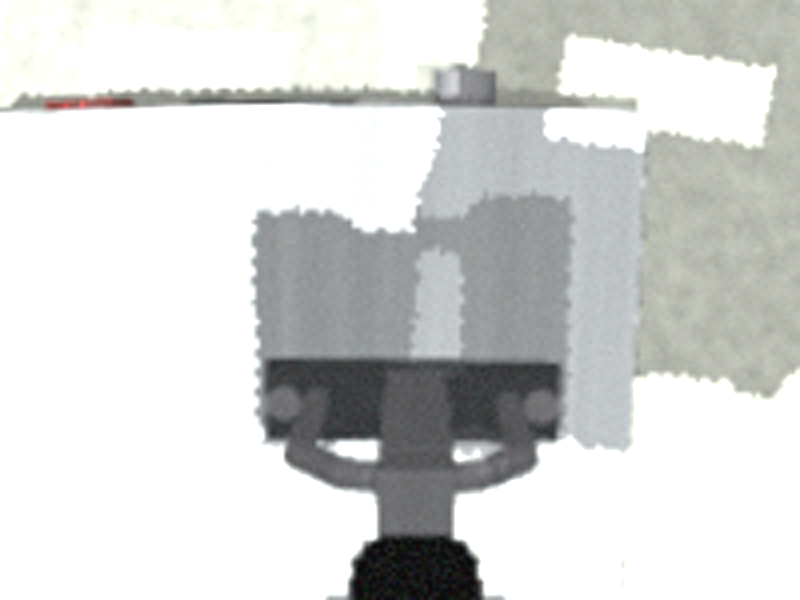

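View pics/sc7z.png

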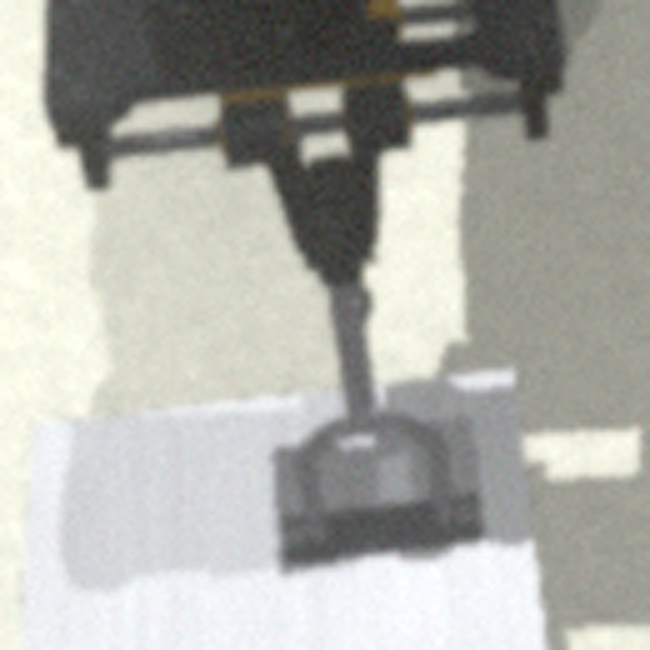

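```bash
python3 - <<'E'
from h import *
c=np.load("pics/w7_c.npy",allow_pickle=True).item()
P=[plane("wrist",220+u/4,80+v/4,156,c) for u,v in ((365,476),(462,477))]
print(P,np.mean(P,0))
s=env.state();M=R.from_euler("xyz",s["tcp_rot"]).as_matrix()
print("hook-x of bar, y:", -(M.T@(np.mean(P,0)-s["eef_pos"]))[2],(M.T@(np.mean(P,0)-s["eef_pos"]))[0])
e=[plane("wrist",220+u/4,80+v/4,145,c) for u,v in ((288,460),(537,460))];print("loop mid",np.mean(e,0),np.linalg.norm(e[0]-e[1]))
E
```

```text
[array([ 582.64, -197.17,  156.  ]), array([ 589.82, -175.33,  156.  ])] [ 586.23 -186.25  156.  ]
hook-x of bar, y: 5.6872590371471965 -0.06711915953859524
loop mid [ 585.44 -186.29  145.  ] 61.25088878906847
```

The bar sits at hook x = +5.7 and is centred in y. Descending.

```bash
python3 -m crank '[[0,15,0,0,0,0],[0,30,0,0,0,0],[0,40,0,0,0,0],[0,44,0,0,0,0]]' 0.0;python3 -m crank '[[0,5,0,0,0,0],[0,10,0,0,0,0],[0,15,0,0,0,0],[0,20,0,0,0,0]]' 0.0; python3 - <<'E'
from h import *
s=env.state();print(s);print(rel((580.7,-184,180),72.3))
E
```

```text
t: 8.25
eef_pos: [580.8, -184.5, 219.2]
tcp_rot: [-1.569, 0.001, 1.261]
ft_force: [-0.8, -0.2, -0.8]
opening: 0.185
t: 8.65
eef_pos: [580.8, -184.6, 199.1]
tcp_rot: [-1.569, 0.001, 1.261]
ft_force: [-1.2, -0.2, -0.3]
opening: 0.184
{'t': 8.65, 'joints': array([-0.42,  0.48,  1.62, -0.  ,  1.04, -1.68]), 'qvel': array([ 0.  ,  0.05,  0.06,  0.  , -0.11, -0.  ]), 'tau': array([ -0.02, -60.52, -25.58,  -0.03,   0.09,  -0.  ]), 'eef_pos': array([ 580.84, -184.55,  199.09]), 'tcp_rot': array([-1.57,  0.  ,  1.26]), 'ft_force': array([-1.21, -0.19, -0.28]), 'moment': array([0.02, 0.09, 0.03]), 'opening': 0.1842577297953545}
(array([ 0.51, 19.09,  0.26]), array([-0.1 , -0.04, -0.08]))
```

The gate is pushing back with about 2.5 N, as expected. Continuing.

```bash
python3 -m crank '[[0,5,0,0,0,0],[0,10,0,0,0,0],[0,14,0,0,0,0],[0,17,0,0,0,0]]' 0.0;python3 -m crank '[[0,1,0,0,0,0],[0,2,0,0,0,0],[0,3,0,0,0,0]]' 0.0;python3 -m crank '[[0,1,0,0,0,0],[0,2,0,0,0,0],[0,2,0,0,0,0]]' 0.0; python3 - <<'E'
from h import *
shot("scene","sc8");shot("wrist","w8");crop("pics/sc8.png",170,170,130,130,5,"pics/sc8z.png")
crop("pics/w8.png",220,80,200,150,4,"pics/w8z.png")
E
```

```text
t: 9.05
eef_pos: [580.8, -184.6, 181.5]
tcp_rot: [-1.569, 0.001, 1.261]
ft_force: [0.3, 0.4, -3.2]
opening: 0.191
t: 9.35
eef_pos: [580.9, -184.6, 178.6]
tcp_rot: [-1.569, 0.001, 1.261]
ft_force: [0.4, -0.1, -3.2]
opening: 0.187
t: 9.65
eef_pos: [581.0, -184.6, 176.8]
tcp_rot: [-1.569, 0.001, 1.261]
ft_force: [0.4, 0.8, -2.1]
opening: 0.191
```

View pics/sc8z.png

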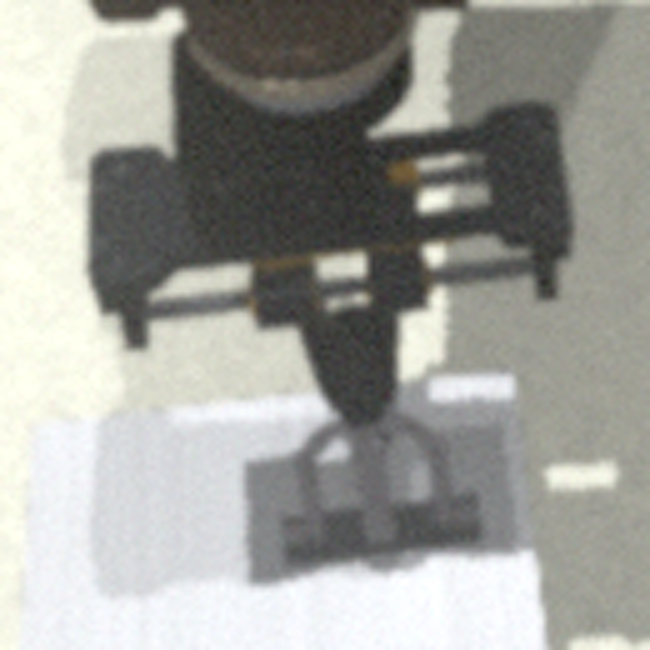

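View pics/w8z.png

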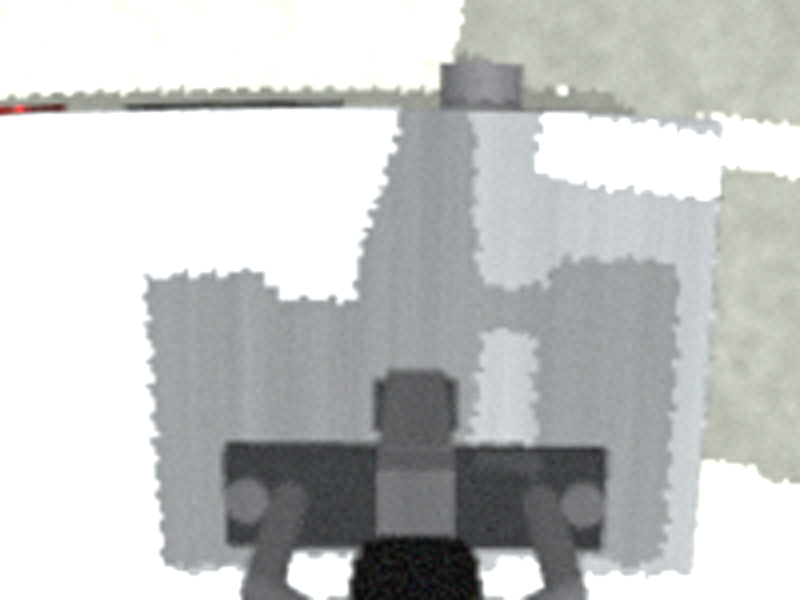

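The gate force is gone: Fz is back to the bare hook weight of -3.2 N, so the bar has slipped past the gate's free end. Pressing gently to find the crown.

```bash
python3 -m crank '[[0,0.7,0,0,0,0],[0,0.7,0,0,0,0]]' 0.0;python3 -m crank '[[0,1,0,0,0,0],[0,1,0,0,0,0]]' 0.0
```

```text
t: 9.95
eef_pos: [581.0, -184.7, 176.6]
tcp_rot: [-1.57, 0.001, 1.261]
ft_force: [-1.9, 1.4, 4.4]
opening: 0.186
t: 10.15
eef_pos: [581.0, -184.6, 176.5]
tcp_rot: [-1.571, 0.002, 1.261]
ft_force: [-3.5, 1.2, 8.5]
opening: 0.187
```

```bash
python3 -m crank '[[0,-2,-1,0,0,0],[0,-2,-3,0,0,0],[0,-2,-5.5,0,0,0],[0,-1,-5.5,0,0,0],[0,-0.5,-5.5,0,0,0]]' 0.0
```

```text
t: 10.65
eef_pos: [586.4, -186.4, 176.7]
tcp_rot: [-1.57, 0.002, 1.261]
ft_force: [-0.2, 0.8, 0.0]
opening: 0.193
```

```bash
python3 -m crank '[[0,0,0,0,0,0],[0,0,0,0,0,0],[0,0,0,0,0,0]]' 0.3; python3 - <<'E'
from h import *
shot("scene","sc9");shot("wrist","w9");crop("pics/sc9.png",170,170,130,130,5,"pics/sc9z.png")
E
```

```text
t: 10.95
eef_pos: [586.4, -186.4, 176.8]
tcp_rot: [-1.571, 0.002, 1.261]
ft_force: [0.4, -0.4, -0.4]
opening: 0.295
```

View pics/sc9z.png

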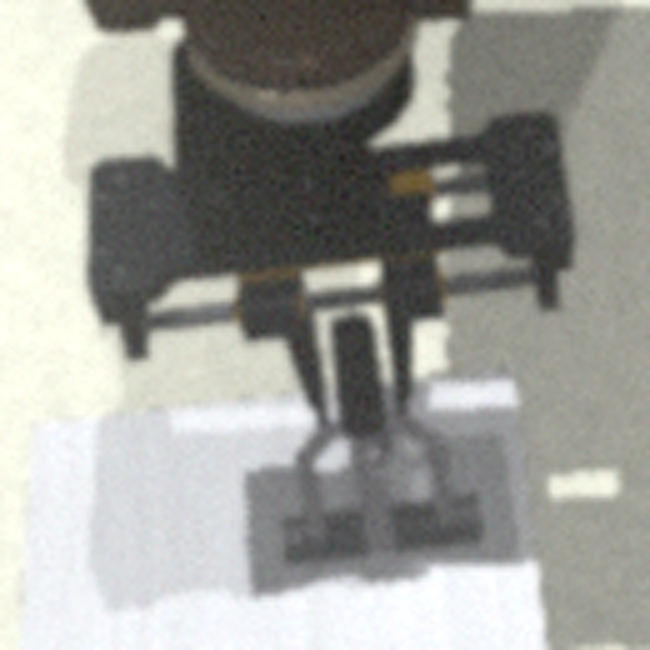

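View pics/w9.png

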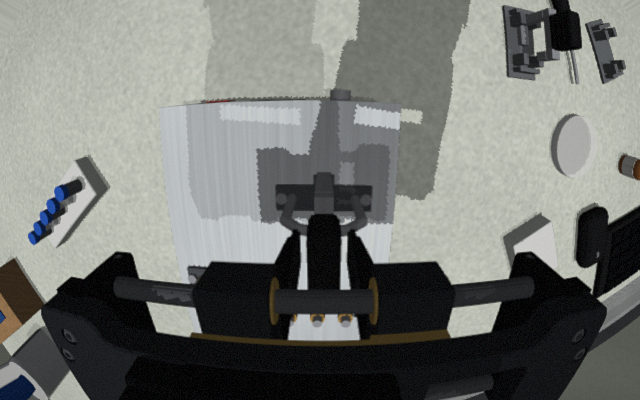

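The hook stays upright on the bar, free between the fingers (gaps on both sides in the scene crop). Opening further, then straight up.

```bash
python3 -m crank '[[0,0,0,0,0,0],[0,0,0,0,0,0],[0,0,0,0,0,0],[0,0,0,0,0,0],[0,0,0,0,0,0]]' 0.65; python3 -m crank '[[0,-10,0,0,0,0],[0,-30,0,0,0,0],[0,-60,0,0,0,0],[0,-90,0,0,0,0],[0,-130,0,0,0,0]]' 0.65;  python3 -m crank '[[40,0,-20,0,0,0],[80,0,-40,0,0,0],[120,0,-60,0,0,0],[150,0,-70,0,0,0],[150,0,-70,0,0,0]]' 0.65;python3 - <<'E'
from h import *
shot("scene","sc10");shot("wrist","w10");shot("top","tp10");crop("pics/sc10.png",170,170,130,130,5,"pics/sc10z.png")
crop("pics/w10.png",50,40,200,200,4,"pics/w10z.png")
E
```

```text
t: 11.55
eef_pos: [586.4, -186.4, 176.8]
tcp_rot: [-1.571, 0.002, 1.261]
ft_force: [-0.1, 0.0, 0.1]
opening: 0.633
t: 12.05
eef_pos: [586.0, -186.0, 307.8]
tcp_rot: [-1.569, 0.001, 1.261]
ft_force: [-0.1, -0.4, -0.9]
opening: 0.646
t: 12.55
eef_pos: [699.8, -61.0, 307.4]
tcp_rot: [-1.569, 0.001, 1.265]
ft_force: [-0.1, 0.5, -0.7]
opening: 0.649
```

View pics/sc10z.png

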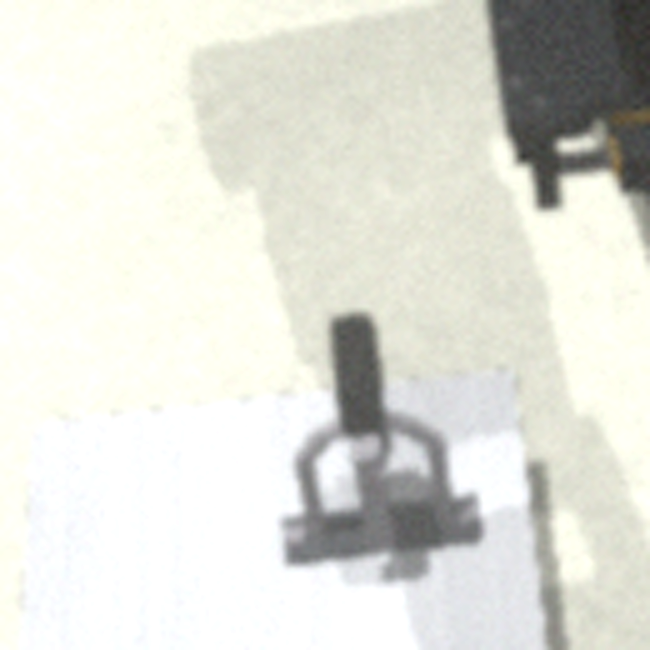

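View pics/w10.png

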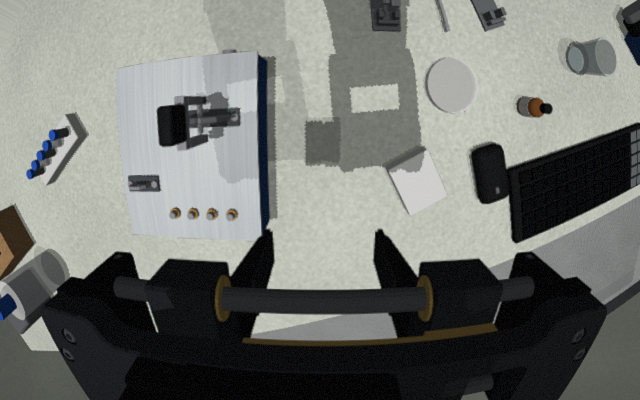

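View pics/w10z.png

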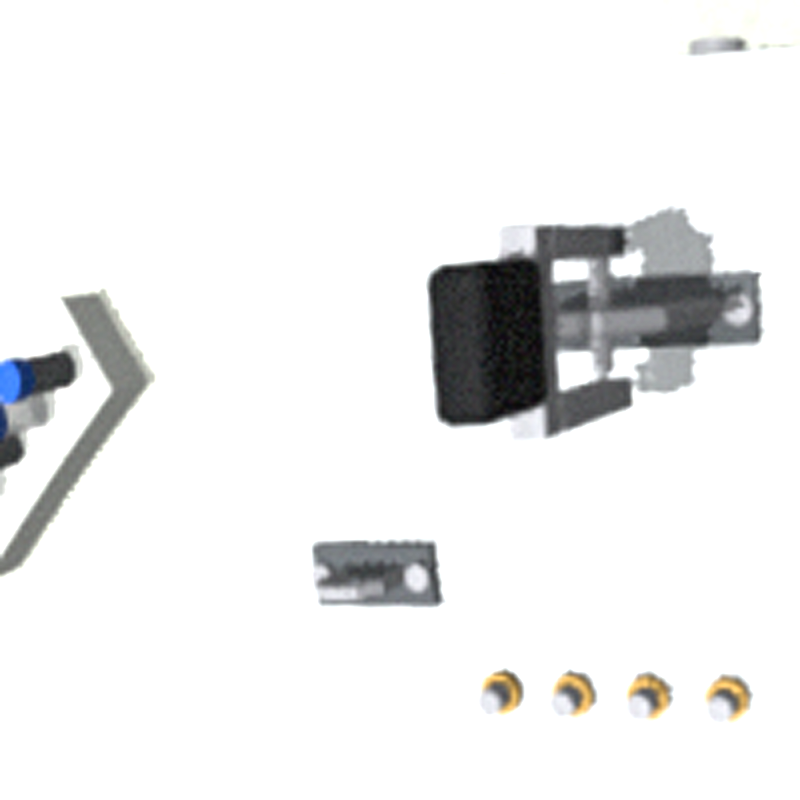

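At w10 (200,105–135) the gate rod spans leg to leg beneath the bar, so it's shut, and the hook stands clear on the tall eye. One last look at the open hook and at whether the snap hook holds still.

```bash
python3 -m crank '[[0,0,0,0,0,0],[0,0,0,0,0,0],[0,0,0,0,0,0],[0,0,0,0,0,0],[0,0,0,0,0,0]]' 0.65;python3 - <<'E'
from h import *
shot("scene","sc11");shot("wrist","w11")
a=cv2.imread("pics/w10.png").astype(int);b=cv2.imread("pics/w11.png").astype(int);print(np.abs(a-b)[80:170,140:260].mean(),np.abs(a-b)[300:400].mean())
E
```

```text
t: 13.2
eef_pos: [697.9, -64.9, 308.0]
tcp_rot: [-1.569, 0.002, 1.261]
ft_force: [0.4, -0.1, 0.2]
opening: 0.649
11.097901234567901 4.170229166666667
```

View pics/sc11.png

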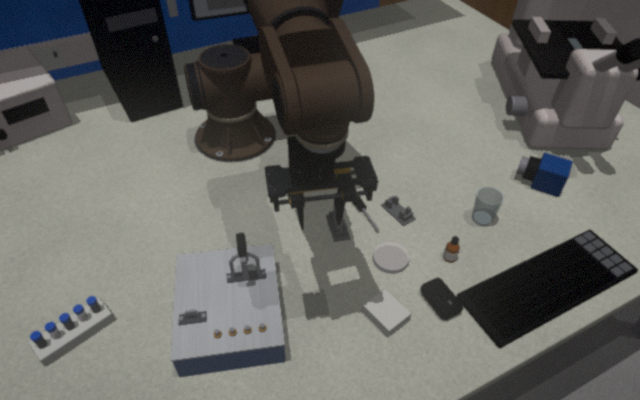

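```bash
python3 - <<'E'
from h import *
a=cv2.imread("pics/sc10.png").astype(int);b=cv2.imread("pics/sc11.png").astype(int)
print("hook patch diff",np.abs(a-b)[228:285,222:275].mean(),"static ref",np.abs(a-b)[300:350,20:110].mean())
crop("pics/w11.png",340,0,180,80,4,"pics/w11z.png")
E
```

```text
hook patch diff 1.9646916032218913 static ref 1.746
```

View pics/w11z.png

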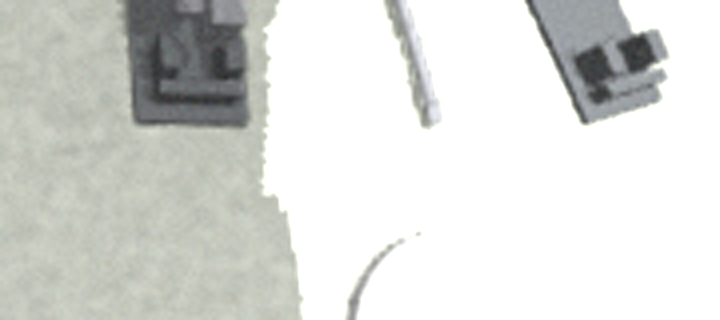

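```bash
python3 -c "
from cell import job; print(job.job_done())"
```

```text
the job is handed in; nothing more can be done
None
```

The snap hook is hanging on the tall eye's top bar with its gate shut. I handed the job in at about 13.3 s of the 37 s allowed.

**What I did:** A close wrist view showed the gate rod on the hook at about (519, 273) mm, so that was the one I took. I lifted it from its stand and pushed it down with the bar at hook x ≈ +5.7 mm. The gate pushed back with about 2.5 N, then let go. I pressed on until the crown met the bar at about 8 N, moved the hook over so the bar sat near x = 0, opened the gripper and backed away.

**Last checks:**
- **Gate:** the wrist picture shows the rod spanning both legs beneath the bar. I did not do a pull-up test.
- **Hook at rest:** it stands upright on the bar, and two scene pictures about 0.65 s apart differ there by no more than image noise.
- **Robot:** it was clear of everything, with wrist force near zero.
- **Open hook:** it was never touched. It was last seen whole and upright in its stand just before the final retreat. In the last pictures a finger (scene) and the frame edge (wrist) hide part of it.

**Disagreements:** The scene and top cameras put the bar about 3 mm higher and 5 mm further along y than the wrist views. I used the wrist values, and the crown touched within about 0.5 mm of where they predicted.

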